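# Stand the sealed sample jars in their transport pots

## Robot

A 6-joint arm with a two-finger parallel gripper is mounted at the origin on the work surface. World frame = base frame: x ahead of the robot, y to its left, z up, the work surface at z = 0. Lengths are in m, angles in rad, forces in N, time in s.
With the tool pointing down it reaches from about 0.35 to 0.775 m from the base axis. Payload 5.5 kg.
Tool frame: the origin (TCP) lies at the very end of the fingers, on their centre line; the grasp point (between the pads) lies 19 mm behind it; z points along the fingers, y is the line along which they close (so a half turn about z gives the same grasp; the last joint's range is limited). The gripper opens to 85 mm and grips with 20 to 120 N. Pads are 22 mm wide; open, the fingers measure 114 mm over their backs; the gripper's body (76 mm by 85 mm) begins 54 mm behind the grasp point. The pads swing forward as they close: fully open they stand 13 mm farther back than shut.
Start: joints at [0.998, 0.313, 0.046, 1.304, 0, 1.431], TCP at [0.241, 0.522, 0.231] pointing down, gripper open.
Joint ranges: [-2.76, 2.76], [-0.86, 1.69], [-1.03, 1.26], [-2.2, 2.34], [-1.47, 1.5], [-3.14, 3.14]. Speed limits (rad/s): [2.57, 2.57, 3.14, 3.14, 3.14, 3.14].

## Interface

Orientations are given as a unit quaternion [w, x, y, z].
In Python, from workcell import get_state, read_camera, hand_in gives the robot as it stands.
- The arm moves only by the tool send_rows, never from a script. Its argument "increments" is a list of rows, each an object of numbers: "dx", "dy", "dz": the shift along the world's x, y, z in units of 25 mm (1.0 is 25 mm); "roll": the turn about the world's z in units of 8 degrees (1.0 is 8 degrees); "claw": the opening, from -1 (shut) to 1 (fully open). In form: [{"dx": .., "dy": .., "dz": .., "roll": .., "claw": ..}, ...]. A call has exactly 5 rows; each row is the pose to reach, as a shift and turn from the pose commanded when the call began; what a row does not reach only later rows make up. A row lasts 1/8 s, in which the tool goes at most 62.5 mm and 10.7 degrees, less where a joint would pass 70% of its speed; a pose out of reach is approached as far as the arm can. A call with a gripper value outside its range is refused whole. The fingers move at their own pace and stop on an object; "grip_force" is the grip in N (left out, the last holds). Time passes only in rows, so rows that repeat a pose let the fingers close, or fill a call up. It gives the time, the measured TCP pose, the force, the opening and the grip force at its end, in the units of the state.
- get_state(): the state, without advancing time (a new reading comes with each control period).
- read_camera(name): name is "scene" or "top" or "wrist"; returns a dict with "image" (384x512x3 uint8, blue, green, red), "fx", "fy", "cx", "cy" (pixels), "world_to_cam" (4x4, takes a point from world to camera coordinates). Camera axes: x right, y up, looking along -z (the intrinsics and any distortion apply to the point x, -y, -z); pixel columns grow to the right and rows downward; lengths in m; the calibration is good to about 2 mm. A picture is of the moment at which its call begins. There is no depth.
- hand_in(): hands the job in; it is judged then, once.
The state is a dict: "clock": time; "joint_pos": joint angles; "qvel": joint speeds; "tau": joint torques, N m; "tcp_pos": TCP position; "orientation": TCP orientation; "wrist_force": force on the tool from outside, world axes, zero at the start; "ft_torque": the same for the moment, N m; "finger_gap": finger opening in m; "grip_force": force on a finger pad.
Only numpy, scipy, OpenCV 4.12 (cv2) and the standard library are available. Lean on these libraries where they do the work, as an engineer would, in place of code of your own. Each camera call takes 0.05 s, during which the arm holds its last target. There are 200 camera calls.

## Task

Four sample jars with red lids have been unpacked onto the bench: stand each of them in the low steel pot of its own size, the narrowest jar in the narrowest pot and so on up to the widest, each down on the pot's floor. Keep the jars upright and set them down gently, without dropping them, and leave the two jars without lids where they stand.

Things in the scene. Friction and masses are not known exactly. Their poses are not given: they have to be found in the camera images.
- jar_smallest: the narrowest and shortest of the four capped sample jars: an upright round straight-sided jar, white with a paper band and a flat red screw lid (16 mm high, of the jar's own diameter; the lid stays on), diameter 28 mm, height 72 mm with the lid, about 50 g, loose. Origin: centre of its underside; z up along its axis. Can be gripped anywhere up its side, lid included.
- jar_second: the second narrowest of the four capped sample jars: an upright round straight-sided jar, white with a paper band and a flat red screw lid (16 mm high, of the jar's own diameter; the lid stays on), diameter 40 mm, height 78 mm with the lid, about 90 g, loose. Origin: centre of its underside; z up along its axis. Can be gripped anywhere up its side, lid included.
- jar_third: the second widest of the four capped sample jars: an upright round straight-sided jar, white with a paper band and a flat red screw lid (16 mm high, of the jar's own diameter; the lid stays on), diameter 52 mm, height 86 mm with the lid, about 150 g, loose. Origin: centre of its underside; z up along its axis. Can be gripped anywhere up its side, lid included.
- jar_largest: the widest and tallest of the four capped sample jars: an upright round straight-sided jar, white with a paper band and a flat red screw lid (16 mm high, of the jar's own diameter; the lid stays on), diameter 64 mm, height 94 mm with the lid, about 240 g, loose. Origin: centre of its underside; z up along its axis. Can be gripped anywhere up its side, lid included.
- pot_smallest: the narrowest of the four low steel pots (open round cups, all 30 mm high, bare steel, fixed to the bench), for the 28 mm jar: outside diameter 52 mm, wall 3 mm, inside diameter 46 mm, its inner floor 6 mm above the bench. Origin: centre of its underside; z up.
- pot_second: the second narrowest of the four low steel pots (open round cups, all 30 mm high, bare steel, fixed to the bench), for the 40 mm jar: outside diameter 64 mm, wall 3 mm, inside diameter 58 mm, its inner floor 6 mm above the bench. Origin: centre of its underside; z up.
- pot_third: the second widest of the four low steel pots (open round cups, all 30 mm high, bare steel, fixed to the bench), for the 52 mm jar: outside diameter 76 mm, wall 3 mm, inside diameter 70 mm, its inner floor 6 mm above the bench. Origin: centre of its underside; z up.
- pot_largest: the widest of the four low steel pots (open round cups, all 30 mm high, bare steel, fixed to the bench), for the 64 mm jar: outside diameter 88 mm, wall 3 mm, inside diameter 82 mm, its inner floor 6 mm above the bench. Origin: centre of its underside; z up.
- open_narrow: an empty white jar WITHOUT a lid (open at the top), 44 mm in diameter, 76 mm high, loose; not part of the job, to be left where it stands. Origin: centre of its underside; z up. 
- open_wide: an empty white jar WITHOUT a lid (open at the top), 58 mm in diameter, 84 mm high, loose; not part of the job, to be left where it stands. Origin: centre of its underside; z up. Jars, pots, open jars, a dish and tweezers (both under 15 mm high, unlisted) stand mixed at random, centres at least 90 mm apart, mostly 130 or more; nothing among them is higher than the largest jar (94 mm).
Things that resemble listed ones, but are neither listed nor needed, are in the scene too. What is shaped like the jar_largest but blue, green or purple is not meant.

How it is judged:
At the end, for the whole second after the job is handed in: Each of the four lidded jars stands upright (within 0.1 rad) and at rest on the inner floor of the pot of its own size, its axis within 11.5 mm of the pot's; both open jars stand upright within 30 mm of where they were (horizontal distance between jar_smallest and pot_smallest below 0.0115 m and z of jar_smallest in the frame of pot_smallest between 0.003 and 0.01 m and angle between each of jar_smallest, jar_second, jar_third, jar_largest's own z axis and vertical below 0.1 rad and linear speed of each of jar_smallest, jar_second, jar_third, jar_largest below 0.02 m/s and horizontal distance between jar_second and pot_second below 0.0115 m and z of jar_second in the frame of pot_second between 0.003 and 0.01 m and horizontal distance between jar_third and pot_third below 0.0115 m and z of jar_third in the frame of pot_third between 0.003 and 0.01 m and horizontal distance between jar_largest and pot_largest below 0.0115 m and z of jar_largest in the frame of pot_largest between 0.003 and 0.01 m and distance of each of open_narrow, open_wide from where it was at the start of the episode below 0.03 m and angle between each of open_narrow, open_wide's own z axis and vertical below 0.15 rad); the robot touches nothing.
It fails at once if a sample jar is tipped over or laid down (more than 35 degrees from upright) (angle between any of jar_smallest, jar_second, jar_third, jar_largest's own z axis and vertical above 0.61 rad).
It fails at once if a sample jar is dropped: it comes down onto bench or pot floor (underside below 30 mm) faster than 0.7 m/s ((height (world z) of jar_smallest below 0.03 m and linear speed of jar_smallest above 0.7 m/s) or (height (world z) of jar_second below 0.03 m and linear speed of jar_second above 0.7 m/s) or (height (world z) of jar_third below 0.03 m and linear speed of jar_third above 0.7 m/s) or (height (world z) of jar_largest below 0.03 m and linear speed of jar_largest above 0.7 m/s)).
It fails at once if an open jar is shifted by more than 30 mm or knocked over (distance of any of open_narrow, open_wide from where it was at the start of the episode above 0.03 m or angle between any of open_narrow, open_wide's own z axis and vertical above 0.5 rad).
It also fails if it takes over 112 s, if anything falls off the work surface, if the arm or the gripper's body presses on something with over 40 N, if the wrist force passes 120 N, or if a joint passes its speed limit or range.

## Working session

There is one attempt and no reset: what is moved stays moved. The work goes in short steps, Python scripts to look and compute and a tool call to move; the robot and the scene stay as the last step left them, time stands still between calls to the robot, and variables do not carry over. Pictures are saved under pics/ and viewed, at most 14 in all, crops included, and the job is handed in when it is done.

Besides the shell and the picture viewer there is one more tool, called after "Request:" in YAML: its name, and indented under it one key for each argument. send_rows: Moves the arm, as the interface text tells. Its arguments: {"type":"object","properties":{"increments":{"type":"array","items":{"type":"object","properties":{"dx":{"type":"number"},"dy":{"type":"number"},"dz":{"type":"number"},"roll":{"type":"number"},"claw":{"type":"number"}}}},"grip_force":{"type":"number"}},"required":["increments"]}

```bash
ls; mkdir -p pics; python3 - <<'E'
from workcell import *
import cv2,numpy as np
for n in("top","scene"):
    c=read_camera(n); cv2.imwrite(f"pics/{n}0.png",c["image"]); np.savez(f"{n}0.npz",**{k:v for k,v in c.items()})
    print(n,{k:np.round(v,4) for k,v in c.items() if k!="image"})
print(get_state())
E
```

```text
pics
top {'fx': np.float64(471.7494), 'fy': np.float64(471.7494), 'cx': np.float64(255.2036), 'cy': np.float64(186.1194), 'world_to_cam': array([[ 0.0206, -0.9998, -0.0019, -0.0014],
       [ 0.998 ,  0.0204,  0.0598, -0.5153],
       [-0.0598, -0.0031,  0.9982, -1.3813],
       [ 0.    ,  0.    ,  0.    ,  1.    ]])}
scene {'fx': np.float64(354.6702), 'fy': np.float64(354.6702), 'cx': np.float64(253.6506), 'cy': np.float64(194.0571), 'world_to_cam': array([[ 0.467 ,  0.8841, -0.0162, -0.2315],
       [-0.524 ,  0.2914,  0.8003,  0.224 ],
       [ 0.7123, -0.3652,  0.5994, -1.3299],
       [ 0.    ,  0.    ,  0.    ,  1.    ]])}
{'clock': 0.1, 'joint_pos': array([9.98408921e-01, 3.13916749e-01, 4.50768559e-02, 1.30360417e+00,
       1.09568314e-05, 1.43120645e+00]), 'qvel': array([-0.00093992, -0.00168464,  0.00226001,  0.00054361, -0.00050744,
       -0.00124831]), 'tau': array([ 2.20887399e-03, -4.81728601e+01,  2.99242240e+01,  1.27335699e-02,
       -1.87664141e-04, -3.66071708e-05]), 'tcp_pos': array([0.2409085 , 0.52158851, 0.23049648]), 'orientation': array([-2.92267130e-04,  2.14713709e-01,  9.76676684e-01, -7.70304221e-04]), 'wrist_force': array([-0.32759742, -0.30871328, -0.09193825]), 'ft_torque': array([ 0.03785725, -0.05376082,  0.05180449]), 'grip_force': 0.0, 'finger_gap': 0.08549181962879612}
```

View pics/top0.png

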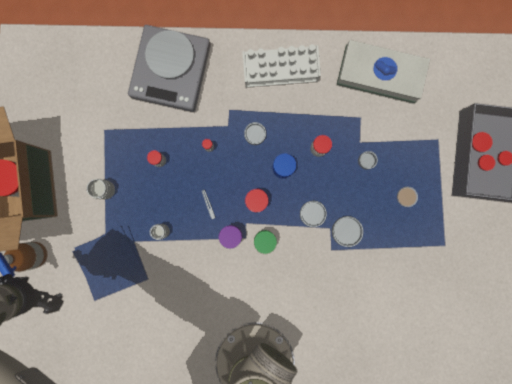

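View pics/scene0.png

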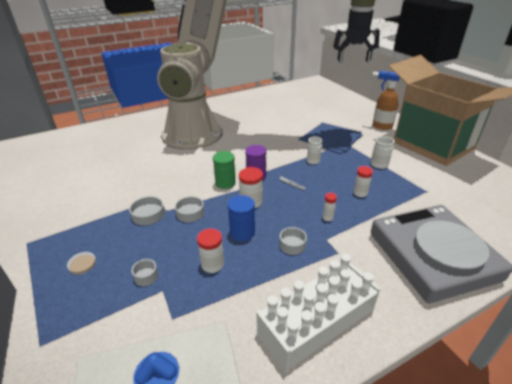

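The top view shows the red lids at about (208,145), (155,158), (322,145) and (257,201). The pots are at (255,133), (368,160), (313,214) and (348,231), and the open jars at (159,232) and (100,189). The blue, purple and green decoys are at (285,165), (231,237) and (265,242). Next I'll measure these.

```bash
cat > h.py <<'E'
import numpy as np,cv2
def cast(c,px,z):
    M=np.array(c["world_to_cam"]);R,t=M[:3,:3],M[:3,3]
    d=R.T@np.array([(px[0]-c["cx"])/c["fx"],-(px[1]-c["cy"])/c["fy"],-1]);o=-R.T@t
    return (o+d*(z-o[2])/d[2])[:2]
def blobs(mask,amin):
    n,l,s,ce=cv2.connectedComponentsWithStats(mask.astype(np.uint8))
    return [(ce[i],s[i]) for i in range(1,n) if s[i][4]>=amin]
E
python3 - <<'E'
from h import *
S={n:dict(np.load(n+"0.npz")) for n in("top","scene")}
hsvs={n:cv2.cvtColor(S[n]["image"],cv2.COLOR_BGR2HSV).astype(int) for n in S}
H={"smallest":((208,145),.072),"second":((155,158),.078),"third":((322,145),.086),"largest":((257,201),.094)}
h=hsvs["top"]
red=((h[...,0]<8)|(h[...,0]>172))&(h[...,1]>140)&(h[...,2]>80)
for ce,s in blobs(red,30):
    for k,(p,z) in H.items():
        if np.hypot(*(ce-p))<12:
            x=cast(S["top"],ce,z-.004); sc=(1.3813-z)/471.7
            print(k,ce.round(1),s,"diam mm from w,h",(s[2:4]*sc*1000).round(),"pos",x.round(4),"r",np.hypot(*x).round(3))
h=hsvs["scene"];red=((h[...,0]<8)|(h[...,0]>172))&(h[...,1]>140)&(h[...,2]>80)
for ce,s in blobs(red,30): print("scene",ce.round(0),s[4],[cast(S["scene"],ce,z-.007).round(4).tolist() for z in(.072,.078,.086,.094)])
h=hsvs["top"]; navy=(h[...,0]>100)&(h[...,0]<135)&(h[...,1]>120)
non=(~navy).astype(np.uint8)
for p in[(255,133),(368,160),(313,214),(348,231),(159,232),(100,189),(285,165),(231,237),(265,242)]:
    n,l,s,ce=cv2.connectedComponentsWithStats(non,connectivity=4)
    i=l[p[1],p[0]]; print(p,ce[i].round(1),s[i],"eqd mm",round(2*np.sqrt(s[i][4]/np.pi)*1.36/471.7*1000,1),cast(S["top"],ce[i],.02).round(4),"as jar",cast(S["top"],p,.085).round(3))
im=S["top"]["image"][95:270,80:430]
cv2.imwrite("pics/crop0.png",cv2.resize(im,None,fx=2.28,fy=2.28,interpolation=cv2.INTER_CUBIC))
E
```

```text
third [322.3 143.9] [314 135  18  18 255] diam mm from w,h [49. 49.] pos [ 0.6349 -0.1787] r 0.66
smallest [206.8 143.6] [202 139  10  10  71] diam mm from w,h [28. 28.] pos [0.6312 0.1502] r 0.649
second [154.  157.1] [148 151  13  13 143] diam mm from w,h [36. 36.] pos [0.5887 0.2988] r 0.66
largest [256.6 199.6] [246 189  22  22 383] diam mm from w,h [60. 60.] pos [0.4729 0.0043] r 0.473
scene [251. 175.] 308 [[0.4383, 0.0222], [0.4463, 0.0182], [0.457, 0.0128], [0.4677, 0.0074]]
scene [364. 171.] 119 [[0.5777, 0.3085], [0.5842, 0.3014], [0.5928, 0.2918], [0.6015, 0.2823]]
scene [330. 197.] 81 [[0.6276, 0.1519], [0.6336, 0.1464], [0.6415, 0.1392], [0.6494, 0.1319]]
scene [209. 239.] 372 [[0.6179, -0.1751], [0.6239, -0.177], [0.632, -0.1795], [0.6401, -0.182]]
(255, 133) [255.4 191.8] [     0      0    512    384 195552] eqd mm 1438.7 [0.4983 0.0083] as jar [0.662 0.013]
(368, 160) [255.4 191.8] [     0      0    512    384 195552] eqd mm 1438.7 [0.4983 0.0083] as jar [ 0.591 -0.308]
(313, 214) [255.4 191.8] [     0      0    512    384 195552] eqd mm 1438.7 [0.4983 0.0083] as jar [ 0.436 -0.155]
(348, 231) [255.4 191.8] [     0      0    512    384 195552] eqd mm 1438.7 [0.4983 0.0083] as jar [ 0.391 -0.253]
(159, 232) [255.4 191.8] [     0      0    512    384 195552] eqd mm 1438.7 [0.4983 0.0083] as jar [0.377 0.275]
(100, 189) [255.4 191.8] [     0      0    512    384 195552] eqd mm 1438.7 [0.4983 0.0083] as jar [0.494 0.445]
(285, 165) [277.9 145.9] [   0   58  397  218 1035] eqd mm 104.7 [ 0.6358 -0.0559] as jar [ 0.572 -0.074]
(231, 237) [255.4 191.8] [     0      0    512    384 195552] eqd mm 1438.7 [0.4983 0.0083] as jar [0.367 0.074]
(265, 242) [255.4 191.8] [     0      0    512    384 195552] eqd mm 1438.7 [0.4983 0.0083] as jar [ 0.355 -0.022]
```

View pics/crop0.png

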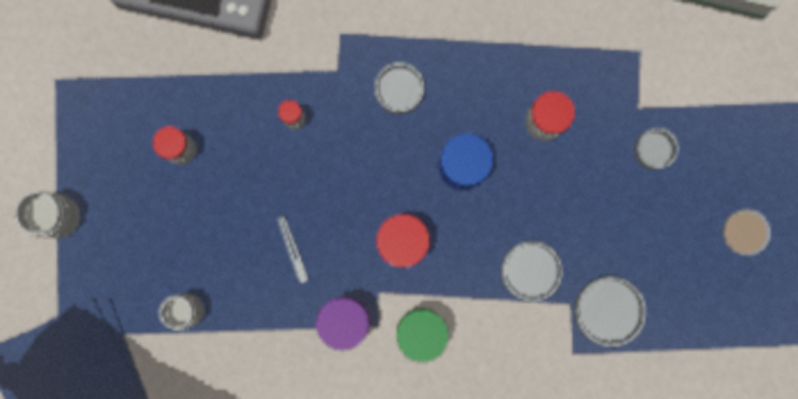

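The crop shows the pots at about (255.4,133.6), (368.2,159.9), (313.3,213.9) and (347.5,231.8) in full-image pixels, and their sizes match the four listed diameters. The blue, green and purple jars aren't part of the job. Next I'll refine the pot rims at z=0.03 and work out the first moves.

```bash
python3 - <<'E'
from h import *
c=dict(np.load("top0.npz"));g=cv2.cvtColor(c["image"],cv2.COLOR_BGR2GRAY);K=4
for n,p,d in[("smallest",(368.2,159.9),52),("second",(255.4,133.6),64),("third",(313.3,213.9),76),("largest",(347.5,231.8),88)]:
    x0,y0=int(p[0])-25,int(p[1])-25
    w=cv2.GaussianBlur(cv2.resize(g[y0:y0+50,x0:x0+50],None,fx=K,fy=K,interpolation=cv2.INTER_CUBIC),(0,0),2)
    r=d/2000/1.345*471.7*K
    C=cv2.HoughCircles(w,cv2.HOUGH_GRADIENT_ALT,1,200,param1=60,param2=.5,minRadius=int(r*.85),maxRadius=int(r*1.12))
    print(n,cast(c,p,.03).round(4),end=" ")
    for q in([] if C is None else C[0][:2]):
        m=((q[:2]+.5)/K-.5)+(x0,y0);print("hough",m.round(1),"d",round(q[2]/K*2*1345/471.7,1),cast(c,m,.03).round(4),end=" ")
    print()
E
```

```text
smallest [ 0.5983 -0.3213] hough [367.9 159.6] d 50.8 [ 0.5991 -0.3203] 
second [0.6695 0.0117] hough [254.1 133.9] d 57.7 [0.6686 0.0154] 
third [ 0.4366 -0.1621] hough [311.9 213.4] d 68.8 [ 0.438 -0.158] 
largest [ 0.3866 -0.2624] hough [346.4 230.9] d 81.6 [ 0.3892 -0.2591] hough [346.4 230.9] d 93.7 [ 0.3892 -0.2591]
```

Request:
send_rows:
  increments:
    - {"dx": 2, "dy": -1.3, "claw": 1}
    - {"dx": 4, "dy": -2.6, "claw": 1}
    - {"dx": 6, "dy": -3.9, "claw": 1}
    - {"dx": 8, "dy": -5.2, "claw": 1}
    - {"dx": 10, "dy": -6.5, "claw": 1}
  grip_force: 35

```text
schema error: expected keys dx, dy, dz, roll, claw
```

Request:
send_rows:
  increments:
    - {"dx": 2, "dy": -1.3, "dz": 0, "roll": 0, "claw": 1}
    - {"dx": 4, "dy": -2.6, "dz": 0, "roll": 0, "claw": 1}
    - {"dx": 6, "dy": -3.9, "dz": 0, "roll": 0, "claw": 1}
    - {"dx": 8, "dy": -5.2, "dz": 0, "roll": 0, "claw": 1}
    - {"dx": 10, "dy": -6.5, "dz": 0, "roll": 0, "claw": 1}
  grip_force: 35

```text
clock: 0.72
tcp_pos: [0.4925, 0.3582, 0.2309]
orientation: [-0.0, 0.215, 0.977, -0.0]
wrist_force: [0.3, 1.0, -0.6]
finger_gap: 0.0852
grip_force: 0.0
```

Request:
send_rows:
  increments:
    - {"dx": 2, "dy": -1.2, "dz": 0, "roll": 0, "claw": 1}
    - {"dx": 3.9, "dy": -2.4, "dz": 0, "roll": 0, "claw": 1}
    - {"dx": 3.9, "dy": -2.4, "dz": -1, "roll": 0, "claw": 1}
    - {"dx": 3.9, "dy": -2.4, "dz": -2.5, "roll": 0, "claw": 1}
    - {"dx": 3.9, "dy": -2.4, "dz": -2.5, "roll": 0, "claw": 1}

```text
clock: 1.35
tcp_pos: [0.5863, 0.2983, 0.1649]
orientation: [-0.003, 0.215, 0.977, -0.002]
wrist_force: [-0.5, 0.2, 0.9]
finger_gap: 0.0852
grip_force: 0.0
```

Request:
send_rows:
  increments:
    - {"dx": 0, "dy": 0, "dz": -1.5, "roll": 0, "claw": 1}
    - {"dx": 0, "dy": 0, "dz": -3, "roll": 0, "claw": 1}
    - {"dx": 0, "dy": 0, "dz": -4.5, "roll": 0, "claw": 1}
    - {"dx": 0, "dy": 0, "dz": -5, "roll": 0, "claw": 1}
    - {"dx": 0, "dy": 0, "dz": -5, "roll": 0, "claw": 1}

```text
clock: 1.98
tcp_pos: [0.5887, 0.2997, 0.0444]
orientation: [-0.0, 0.215, 0.977, -0.0]
wrist_force: [0.9, -0.0, -0.2]
finger_gap: 0.0856
grip_force: 0.0
```

Request:
send_rows:
  increments:
    - {"dx": 0, "dy": 0, "dz": 0, "roll": 0, "claw": 0.3}
    - {"dx": 0, "dy": 0, "dz": 0, "roll": 0, "claw": 0.1}
    - {"dx": 0, "dy": 0, "dz": 0, "roll": 0, "claw": -0.1}
    - {"dx": 0, "dy": 0, "dz": 0, "roll": 0, "claw": -0.3}
    - {"dx": 0, "dy": 0, "dz": 0, "roll": 0, "claw": -0.5}

```text
clock: 2.6
tcp_pos: [0.5895, 0.2996, 0.0453]
orientation: [0.001, 0.215, 0.977, 0.001]
wrist_force: [-0.8, -0.0, 5.7]
finger_gap: 0.0394
grip_force: 34.6
```

Request:
send_rows:
  increments:
    - {"dx": 0, "dy": 0, "dz": 0, "roll": 0, "claw": -0.5}
    - {"dx": 0, "dy": 0, "dz": 0, "roll": 0, "claw": -0.5}
    - {"dx": 0, "dy": 0, "dz": 0, "roll": 0, "claw": -0.5}
    - {"dx": 0, "dy": 0, "dz": 0, "roll": 0, "claw": -0.5}
    - {"dx": 0, "dy": 0, "dz": 0, "roll": 0, "claw": -0.5}

```text
clock: 3.22
tcp_pos: [0.5896, 0.2996, 0.0453]
orientation: [0.001, 0.215, 0.977, 0.001]
wrist_force: [-1.5, -0.7, 6.3]
finger_gap: 0.0394
grip_force: 34.6
```

Request:
send_rows:
  increments:
    - {"dx": 0, "dy": 0, "dz": 0.6, "roll": 0, "claw": -0.5}
    - {"dx": 0, "dy": 0, "dz": 1.6, "roll": 0, "claw": -0.5}
    - {"dx": 0, "dy": 0, "dz": 3, "roll": 0, "claw": -0.5}
    - {"dx": 0, "dy": 0, "dz": 4.4, "roll": 0, "claw": -0.5}
    - {"dx": 0, "dy": 0, "dz": 5, "roll": 0, "claw": -0.5}

```text
clock: 3.85
tcp_pos: [0.5897, 0.3, 0.1719]
orientation: [0.002, 0.215, 0.977, 0.001]
wrist_force: [-0.2, -0.4, -1.4]
finger_gap: 0.0393
grip_force: 35.1
```

Request:
send_rows:
  increments:
    - {"dx": 0.2, "dy": -0.6, "dz": 0, "roll": 0, "claw": -0.5}
    - {"dx": 0.5, "dy": -1.8, "dz": 0, "roll": 0, "claw": -0.5}
    - {"dx": 0.9, "dy": -3.2, "dz": 0, "roll": 0, "claw": -0.5}
    - {"dx": 1.3, "dy": -4.6, "dz": 0, "roll": 0, "claw": -0.5}
    - {"dx": 1.7, "dy": -6, "dz": 0, "roll": 0, "claw": -0.5}

```text
clock: 4.47
tcp_pos: [0.6304, 0.1472, 0.1665]
orientation: [-0.002, 0.215, 0.977, -0.001]
wrist_force: [-0.3, 1.0, -1.4]
finger_gap: 0.0394
grip_force: 35.1
```

Request:
send_rows:
  increments:
    - {"dx": 0.4, "dy": -1.4, "dz": 0, "roll": 0, "claw": -0.5}
    - {"dx": 0.8, "dy": -2.8, "dz": 0, "roll": 0, "claw": -0.5}
    - {"dx": 1.2, "dy": -4.2, "dz": 0, "roll": 0, "claw": -0.5}
    - {"dx": 1.5, "dy": -5.1, "dz": 0, "roll": 0, "claw": -0.5}
    - {"dx": 1.5, "dy": -5.4, "dz": 0, "roll": 0, "claw": -0.5}

```text
clock: 5.1
tcp_pos: [0.6684, 0.0128, 0.1674]
orientation: [-0.001, 0.216, 0.976, -0.0]
wrist_force: [-0.2, -0.0, -1.3]
finger_gap: 0.0395
grip_force: 35.1
```

```bash
cat > look.py <<'E'
import sys;from workcell import *;from h import *
n=sys.argv[1];c=read_camera("top");np.savez(n+".npz",**c)
h=cv2.cvtColor(c["image"],cv2.COLOR_BGR2HSV).astype(int)
red=((h[...,0]<8)|(h[...,0]>172))&(h[...,1]>140)&(h[...,2]>80)
for ce,s in blobs(red,25):
    if 110<ce[0]<430 and 110<ce[1]<280: print(ce.round(1),s[2:],[cast(c,ce,z-.004).round(4).tolist() for z in(.078,.084,.092,.1)])
cv2.imwrite(f"pics/{n}.png",cv2.resize(c["image"][95:270,80:430],None,fx=2.28,fy=2.28,interpolation=cv2.INTER_CUBIC))
w=read_camera("wrist");cv2.imwrite(f"pics/{n}w.png",w["image"])
s=get_state();print(s["tcp_pos"],s["finger_gap"])
E
python3 look.py a
```

```text
[322.3 143.9] [ 18  18 258] [[0.6362, -0.1797], [0.6353, -0.1789], [0.6341, -0.1778], [0.6329, -0.1767]]
[206.8 143.7] [ 9 10 69] [[0.6301, 0.1494], [0.6292, 0.1487], [0.6281, 0.1479], [0.6269, 0.147]]
[0.6681947  0.01400552 0.16804557] 0.03904090906341604
```

View pics/aw.png

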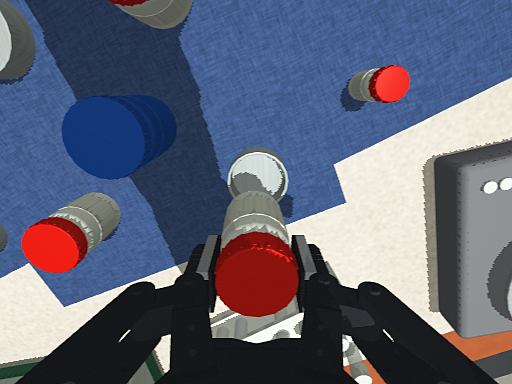

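The wrist view shows the jar held upright at about (258,275), with the pot rim beyond it at about (258,178). I'll cast the rim as a check.

```bash
python3 - <<'E'
from workcell import *;from h import *
c=read_camera("wrist");print([cast(c,(258,v),.03).round(4) for v in(148,178)],[cast(c,(u,180),.03).round(4) for u in(228,288)])
# lid top centre of held jar: bottom at .125
print(cast(c,(258,275),.125+.078-.002).round(4))
E
```

```text
[array([0.6424, 0.03  ]), array([0.6711, 0.0168])] [array([ 0.6598, -0.0127]), array([0.6863, 0.0444])]
[0.6664 0.0176]
```

Request:
send_rows:
  increments:
    - {"dx": 0.1, "dy": 0.1, "dz": -1, "roll": 0, "claw": -0.5}
    - {"dx": 0.1, "dy": 0.1, "dz": -2.4, "roll": 0, "claw": -0.5}
    - {"dx": 0.1, "dy": 0.1, "dz": -3.6, "roll": 0, "claw": -0.5}
    - {"dx": 0.1, "dy": 0.1, "dz": -4.4, "roll": 0, "claw": -0.5}
    - {"dx": 0.1, "dy": 0.1, "dz": -4.6, "roll": 0, "claw": -0.5}

```text
clock: 5.88
tcp_pos: [0.6696, 0.0187, 0.0522]
orientation: [-0.002, 0.214, 0.977, -0.0]
wrist_force: [-0.8, -0.2, -0.6]
finger_gap: 0.0394
grip_force: 35.2
```

Request:
send_rows:
  increments:
    - {"dx": 0, "dy": 0, "dz": -0.05, "roll": 0, "claw": -0.5}
    - {"dx": 0, "dy": 0, "dz": -0.1, "roll": 0, "claw": -0.5}
    - {"dx": 0, "dy": 0, "dz": -0.15, "roll": 0, "claw": -0.5}
    - {"dx": 0, "dy": 0, "dz": -0.2, "roll": 0, "claw": -0.5}
    - {"dx": 0, "dy": 0, "dz": -0.2, "roll": 0, "claw": -0.5}

```text
clock: 6.5
tcp_pos: [0.6725, 0.0168, 0.0513]
orientation: [0.002, 0.215, 0.977, 0.0]
wrist_force: [-1.4, -0.4, 7.9]
finger_gap: 0.0389
grip_force: 35.6
```

Request:
send_rows:
  increments:
    - {"dx": 0, "dy": 0, "dz": 0, "roll": 0, "claw": -0.1}
    - {"dx": 0, "dy": 0, "dz": 0, "roll": 0, "claw": 0.3}
    - {"dx": 0, "dy": 0, "dz": 0, "roll": 0, "claw": 1}
    - {"dx": 0, "dy": 0, "dz": 0, "roll": 0, "claw": 1}
    - {"dx": 0, "dy": 0, "dz": 0, "roll": 0, "claw": 1}

```text
clock: 7.12
tcp_pos: [0.6711, 0.017, 0.0485]
orientation: [-0.0, 0.215, 0.977, 0.0]
wrist_force: [-0.7, -0.2, 0.5]
finger_gap: 0.0856
grip_force: 0.0
```

Request:
send_rows:
  increments:
    - {"dx": 0, "dy": 0, "dz": 1, "roll": 0, "claw": 1}
    - {"dx": 0, "dy": 0, "dz": 3, "roll": 0, "claw": 1}
    - {"dx": 0, "dy": 0, "dz": 5, "roll": 0, "claw": 1}
    - {"dx": -0.5, "dy": 2, "dz": 5, "roll": 0, "claw": 1}
    - {"dx": -1.2, "dy": 4, "dz": 5, "roll": 0, "claw": 1}

```text
clock: 7.75
tcp_pos: [0.6418, 0.1174, 0.1747]
orientation: [0.001, 0.216, 0.976, 0.0]
wrist_force: [0.2, 1.0, 0.3]
finger_gap: 0.0851
grip_force: 0.0
```

Request:
send_rows:
  increments:
    - {"dx": -0.4, "dy": 1.4, "dz": 0, "roll": 0, "claw": 1}
    - {"dx": -0.4, "dy": 1.4, "dz": -1.5, "roll": 0, "claw": 1}
    - {"dx": -0.4, "dy": 1.4, "dz": -3, "roll": 0, "claw": 1}
    - {"dx": -0.4, "dy": 1.4, "dz": -4.5, "roll": 0, "claw": 1}
    - {"dx": -0.4, "dy": 1.4, "dz": -5.3, "roll": 0, "claw": 1}

```text
clock: 8.38
tcp_pos: [0.6296, 0.152, 0.0387]
orientation: [-0.002, 0.215, 0.977, -0.001]
wrist_force: [0.4, 0.1, 0.1]
finger_gap: 0.0857
grip_force: 0.0
```

Request:
send_rows:
  increments:
    - {"dx": 0, "dy": 0, "dz": 0, "roll": 0, "claw": 0.3}
    - {"dx": 0, "dy": 0, "dz": 0, "roll": 0, "claw": 0}
    - {"dx": 0, "dy": 0, "dz": 0, "roll": 0, "claw": -0.2}
    - {"dx": 0, "dy": 0, "dz": 0, "roll": 0, "claw": -0.4}
    - {"dx": 0, "dy": 0, "dz": 0, "roll": 0, "claw": -0.6}

```text
clock: 9.0
tcp_pos: [0.6322, 0.1519, 0.0428]
orientation: [0.001, 0.215, 0.977, 0.0]
wrist_force: [-1.1, -0.5, 6.3]
finger_gap: 0.0269
grip_force: 34.0
```

Request:
send_rows:
  increments:
    - {"dx": 0, "dy": 0, "dz": 0, "roll": 0, "claw": -0.7}
    - {"dx": 0, "dy": 0, "dz": 0, "roll": 0, "claw": -0.8}
    - {"dx": 0, "dy": 0, "dz": 0, "roll": 0, "claw": -0.8}
    - {"dx": 0, "dy": 0, "dz": 0, "roll": 0, "claw": -0.8}
    - {"dx": 0, "dy": 0, "dz": 0, "roll": 0, "claw": -0.8}

```text
clock: 9.62
tcp_pos: [0.6322, 0.152, 0.0428]
orientation: [0.001, 0.215, 0.977, 0.0]
wrist_force: [-1.1, -0.9, 5.6]
finger_gap: 0.027
grip_force: 34.0
```

```bash
python3 look.py b
```

```text
[253.7 130. ] [ 14  13 142] [[0.6722, 0.0165], [0.6712, 0.0164], [0.6697, 0.0164], [0.6683, 0.0163]]
[322.3 143.8] [ 18  18 256] [[0.6364, -0.1798], [0.6355, -0.1789], [0.6342, -0.1778], [0.633, -0.1767]]
[256.5 200. ] [ 23  23 402] [[0.4725, 0.0044], [0.4723, 0.0044], [0.472, 0.0044], [0.4718, 0.0044]]
[0.63218295 0.151968   0.04279874] 0.02719294049584366
```

View pics/bw.png

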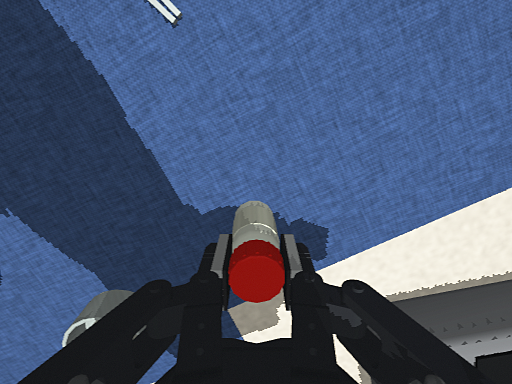

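The wrist view shows the smallest jar centred between the pads at about (256,270). The second jar reads (0.671, 0.016), so it's centred in its pot. I'll lift and carry the smallest jar.

Request:
send_rows:
  increments:
    - {"dx": 0, "dy": 0, "dz": 0.6, "roll": 0, "claw": -0.8}
    - {"dx": 0, "dy": 0, "dz": 1.6, "roll": 0, "claw": -0.8}
    - {"dx": 0, "dy": 0, "dz": 3, "roll": 0, "claw": -0.8}
    - {"dx": 0, "dy": 0, "dz": 4.4, "roll": 0, "claw": -0.8}
    - {"dx": 0, "dy": 0, "dz": 5, "roll": 0, "claw": -0.8}

```text
clock: 10.35
tcp_pos: [0.6323, 0.1522, 0.1693]
orientation: [0.002, 0.215, 0.977, 0.001]
wrist_force: [0.3, -0.3, -0.3]
finger_gap: 0.0269
grip_force: 34.2
```

Request:
send_rows:
  increments:
    - {"dx": 0, "dy": -0.6, "dz": 0, "roll": 0, "claw": -0.8}
    - {"dx": -0.1, "dy": -1.8, "dz": 0, "roll": 0, "claw": -0.8}
    - {"dx": -0.2, "dy": -3.3, "dz": 0, "roll": 0, "claw": -0.8}
    - {"dx": -0.3, "dy": -4.8, "dz": 0, "roll": 0, "claw": -0.8}
    - {"dx": -0.4, "dy": -6.4, "dz": 0, "roll": 0, "claw": -0.8}

```text
clock: 10.98
tcp_pos: [0.6196, -0.0098, 0.164]
orientation: [-0.002, 0.215, 0.977, -0.0]
wrist_force: [-0.8, 0.0, -0.2]
finger_gap: 0.027
grip_force: 34.2
```

Request:
send_rows:
  increments:
    - {"dx": -0.1, "dy": -1.6, "dz": 0, "roll": 0, "claw": -0.8}
    - {"dx": -0.2, "dy": -3.2, "dz": 0, "roll": 0, "claw": -0.8}
    - {"dx": -0.3, "dy": -4.8, "dz": 0, "roll": 0, "claw": -0.8}
    - {"dx": -0.4, "dy": -6.4, "dz": 0, "roll": 0, "claw": -0.8}
    - {"dx": -0.5, "dy": -8, "dz": 0, "roll": 0, "claw": -0.8}

```text
clock: 11.6
tcp_pos: [0.6069, -0.2097, 0.164]
orientation: [-0.002, 0.215, 0.977, 0.0]
wrist_force: [0.7, -0.1, -1.1]
finger_gap: 0.027
grip_force: 34.2
```

Request:
send_rows:
  increments:
    - {"dx": -0.1, "dy": -1.5, "dz": 0, "roll": 0, "claw": -0.8}
    - {"dx": -0.2, "dy": -2.8, "dz": 0, "roll": 0, "claw": -0.8}
    - {"dx": -0.3, "dy": -3.8, "dz": 0, "roll": 0, "claw": -0.8}
    - {"dx": -0.3, "dy": -4.4, "dz": 0, "roll": 0, "claw": -0.8}
    - {"dx": -0.3, "dy": -4.4, "dz": 0, "roll": 0, "claw": -0.8}

```text
clock: 12.22
tcp_pos: [0.6009, -0.3187, 0.1656]
orientation: [-0.0, 0.215, 0.977, 0.0]
wrist_force: [0.4, -0.1, -0.7]
finger_gap: 0.027
grip_force: 34.2
```

```bash
python3 look.py c
```

```text
[253.8 130.1] [ 13  13 136] [[0.672, 0.0161], [0.6709, 0.0161], [0.6694, 0.016], [0.668, 0.0159]]
[322.3 143.9] [ 18  18 255] [[0.6361, -0.1797], [0.6352, -0.1789], [0.634, -0.1778], [0.6328, -0.1767]]
[256.6 199.7] [ 22  22 387] [[0.4733, 0.0042], [0.4731, 0.0042], [0.4729, 0.0042], [0.4726, 0.0042]]
[ 0.60123046 -0.3171207   0.16608002] 0.027422294456886296
```

View pics/cw.png

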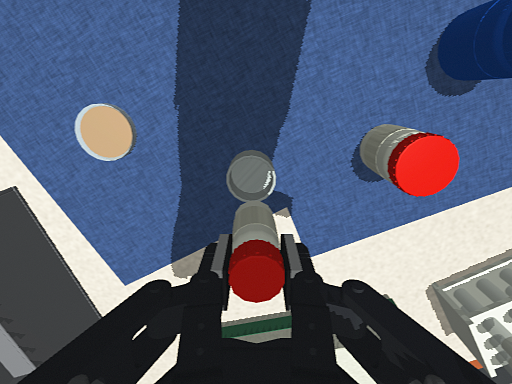

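The wrist view shows the pot rim spanning x 227–276 and y 150–202, with its centre near (251.5,176).

```bash
python3 - <<'E'
from workcell import *;from h import *
c=read_camera("wrist");print([cast(c,(251.5,v),.03).round(4) for v in(150,176,202)],[cast(c,(u,176),.03).round(4) for u in(227,276)],get_state()["tcp_pos"])
E
```

```text
[array([ 0.5743, -0.3078]), array([ 0.5989, -0.3193]), array([ 0.6252, -0.3316])] [array([ 0.5883, -0.3423]), array([ 0.6095, -0.2963])] [ 0.60135484 -0.31686321  0.16629437]
```

Request:
send_rows:
  increments:
    - {"dx": -0.1, "dy": -0.1, "dz": -1, "roll": 0, "claw": -0.8}
    - {"dx": -0.1, "dy": -0.1, "dz": -2.4, "roll": 0, "claw": -0.8}
    - {"dx": -0.1, "dy": -0.1, "dz": -3.6, "roll": 0, "claw": -0.8}
    - {"dx": -0.1, "dy": -0.1, "dz": -4.4, "roll": 0, "claw": -0.8}
    - {"dx": -0.1, "dy": -0.1, "dz": -4.6, "roll": 0, "claw": -0.8}

```text
clock: 13.0
tcp_pos: [0.598, -0.3185, 0.0499]
orientation: [-0.001, 0.214, 0.977, 0.001]
wrist_force: [-1.0, 0.1, -0.9]
finger_gap: 0.0272
grip_force: 34.2
```

Request:
send_rows:
  increments:
    - {"dx": 0, "dy": 0, "dz": -0.05, "roll": 0, "claw": -0.8}
    - {"dx": 0, "dy": 0, "dz": -0.1, "roll": 0, "claw": -0.8}
    - {"dx": 0, "dy": 0, "dz": -0.15, "roll": 0, "claw": -0.8}
    - {"dx": 0, "dy": 0, "dz": -0.2, "roll": 0, "claw": -0.8}
    - {"dx": 0, "dy": 0, "dz": -0.2, "roll": 0, "claw": -0.8}

```text
clock: 13.62
tcp_pos: [0.5998, -0.3214, 0.0485]
orientation: [0.002, 0.215, 0.977, -0.001]
wrist_force: [-0.3, -0.1, 5.6]
finger_gap: 0.0272
grip_force: 34.7
```

Request:
send_rows:
  increments:
    - {"dx": 0, "dy": 0, "dz": 0, "roll": 0, "claw": -0.3}
    - {"dx": 0, "dy": 0, "dz": 0, "roll": 0, "claw": 0.2}
    - {"dx": 0, "dy": 0, "dz": 0, "roll": 0, "claw": 1}
    - {"dx": 0, "dy": 0, "dz": 0, "roll": 0, "claw": 1}
    - {"dx": 0, "dy": 0, "dz": 0, "roll": 0, "claw": 1}
  grip_force: 40

```text
clock: 14.25
tcp_pos: [0.5986, -0.3205, 0.0462]
orientation: [-0.0, 0.215, 0.977, 0.0]
wrist_force: [0.7, -0.6, 0.8]
finger_gap: 0.0853
grip_force: 0.0
```

Request:
send_rows:
  increments:
    - {"dx": 0, "dy": 0, "dz": 1, "roll": 0, "claw": 1}
    - {"dx": 0, "dy": 0, "dz": 3, "roll": 0, "claw": 1}
    - {"dx": 0, "dy": 0, "dz": 5, "roll": 0, "claw": 1}
    - {"dx": 0.5, "dy": 2, "dz": 5, "roll": 0, "claw": 1}
    - {"dx": 1, "dy": 4, "dz": 5, "roll": 0, "claw": 1}

```text
clock: 14.88
tcp_pos: [0.6243, -0.2204, 0.1725]
orientation: [0.001, 0.216, 0.976, -0.0]
wrist_force: [0.7, -0.1, -0.8]
finger_gap: 0.0854
grip_force: 0.0
```

Request:
send_rows:
  increments:
    - {"dx": 0.5, "dy": 1.7, "dz": 0, "roll": 0, "claw": 1}
    - {"dx": 0.5, "dy": 1.7, "dz": -1, "roll": 0, "claw": 1}
    - {"dx": 0.5, "dy": 1.7, "dz": -2.5, "roll": 0, "claw": 1}
    - {"dx": 0.5, "dy": 1.7, "dz": -4, "roll": 0, "claw": 1}
    - {"dx": 0.5, "dy": 1.7, "dz": -4.8, "roll": 0, "claw": 1}

```text
clock: 15.5
tcp_pos: [0.6349, -0.1773, 0.0489]
orientation: [-0.002, 0.215, 0.977, 0.0]
wrist_force: [0.0, -0.7, 0.8]
finger_gap: 0.0855
grip_force: 0.0
```

Request:
send_rows:
  increments:
    - {"dx": 0, "dy": 0, "dz": 0, "roll": 0, "claw": 0.4}
    - {"dx": 0, "dy": 0, "dz": 0, "roll": 0, "claw": 0.2}
    - {"dx": 0, "dy": 0, "dz": 0, "roll": 0, "claw": 0}
    - {"dx": 0, "dy": 0, "dz": 0, "roll": 0, "claw": -0.2}
    - {"dx": 0, "dy": 0, "dz": 0, "roll": 0, "claw": -0.3}

```text
clock: 16.12
tcp_pos: [0.6369, -0.1783, 0.0525]
orientation: [0.001, 0.215, 0.977, -0.0]
wrist_force: [-0.4, -0.3, 2.4]
finger_gap: 0.0511
grip_force: 42.3
```

Request:
send_rows:
  increments:
    - {"dx": 0, "dy": 0, "dz": 0, "roll": 0, "claw": -0.3}
    - {"dx": 0, "dy": 0, "dz": 0, "roll": 0, "claw": -0.3}
    - {"dx": 0, "dy": 0, "dz": 0, "roll": 0, "claw": -0.3}
    - {"dx": 0, "dy": 0, "dz": 0, "roll": 0, "claw": -0.3}
    - {"dx": 0, "dy": 0, "dz": 0, "roll": 0, "claw": -0.3}

```text
clock: 16.75
tcp_pos: [0.637, -0.1783, 0.0525]
orientation: [0.001, 0.215, 0.977, -0.0]
wrist_force: [-0.1, -0.4, 5.7]
finger_gap: 0.0509
grip_force: 42.6
```

```bash
python3 look.py d
```

```text
[253.9 130.1] [ 13  13 135] [[0.6719, 0.016], [0.6708, 0.0159], [0.6694, 0.0159], [0.6679, 0.0158]]
[371.6 157.5] [10  8 67] [[0.6, -0.3204], [0.5992, -0.319], [0.5982, -0.317], [0.5972, -0.3151]]
[256.6 199.9] [ 22  23 396] [[0.4728, 0.0042], [0.4726, 0.0042], [0.4723, 0.0042], [0.4721, 0.0043]]
[ 0.63694806 -0.1783272   0.05246815] 0.05098156885196348
```

View pics/dw.png

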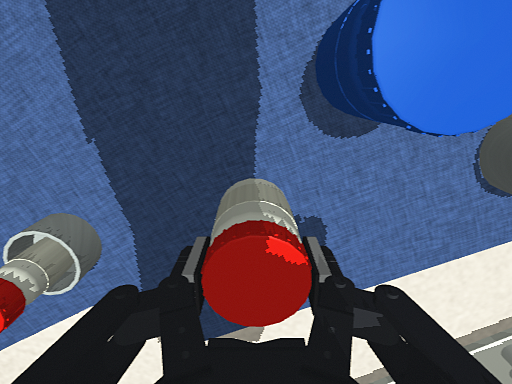

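The wrist view shows the third jar gripped, its lid at about (257,275), and the smallest jar standing in its pot at the left edge of the picture. It reads (0.600,-0.320). I'll carry the third jar.

Request:
send_rows:
  increments:
    - {"dx": 0, "dy": 0, "dz": 0.6, "roll": 0, "claw": -0.3}
    - {"dx": 0, "dy": 0, "dz": 1.6, "roll": 0, "claw": -0.3}
    - {"dx": 0, "dy": 0, "dz": 3, "roll": 0, "claw": -0.3}
    - {"dx": 0, "dy": 0, "dz": 4.4, "roll": 0, "claw": -0.3}
    - {"dx": 0, "dy": 0, "dz": 5, "roll": 0, "claw": -0.3}

```text
clock: 17.48
tcp_pos: [0.637, -0.1783, 0.179]
orientation: [0.002, 0.215, 0.977, -0.0]
wrist_force: [-0.0, -0.1, -1.6]
finger_gap: 0.0511
grip_force: 42.2
```

Request:
send_rows:
  increments:
    - {"dx": -0.5, "dy": 0, "dz": 0, "roll": 0, "claw": -0.3}
    - {"dx": -1.5, "dy": 0.1, "dz": 0, "roll": 0, "claw": -0.3}
    - {"dx": -2.8, "dy": 0.2, "dz": 0, "roll": 0, "claw": -0.3}
    - {"dx": -4.2, "dy": 0.3, "dz": 0, "roll": 0, "claw": -0.3}
    - {"dx": -5.6, "dy": 0.5, "dz": 0, "roll": 0, "claw": -0.3}

```text
clock: 18.1
tcp_pos: [0.4945, -0.1651, 0.1754]
orientation: [-0.001, 0.215, 0.977, 0.0]
wrist_force: [-1.2, -0.3, -0.9]
finger_gap: 0.051
grip_force: 42.2
```

Request:
send_rows:
  increments:
    - {"dx": -1.2, "dy": 0.1, "dz": 0, "roll": 0, "claw": -0.3}
    - {"dx": -2, "dy": 0.2, "dz": 0, "roll": 0, "claw": -0.3}
    - {"dx": -2.3, "dy": 0.3, "dz": 0, "roll": 0, "claw": -0.3}
    - {"dx": -2.3, "dy": 0.3, "dz": 0, "roll": 0, "claw": -0.3}
    - {"dx": -2.3, "dy": 0.3, "dz": 0, "roll": 0, "claw": -0.3}

```text
clock: 18.73
tcp_pos: [0.4395, -0.1582, 0.1763]
orientation: [0.0, 0.215, 0.977, 0.0]
wrist_force: [0.5, -0.7, -0.9]
finger_gap: 0.0518
grip_force: 42.2
```

```bash
python3 look.py e
```

```text
[253.9 130.1] [ 13  13 137] [[0.6721, 0.016], [0.671, 0.016], [0.6695, 0.0159], [0.6681, 0.0158]]
[371.6 157.5] [10  8 66] [[0.6001, -0.3206], [0.5993, -0.3191], [0.5983, -0.3172], [0.5973, -0.3153]]
[256.7 199.6] [ 22  22 384] [[0.4735, 0.0041], [0.4733, 0.0041], [0.473, 0.0041], [0.4728, 0.0041]]
[ 0.4393957  -0.15816414  0.17623023] 0.050945424923920596
```

View pics/ew.png

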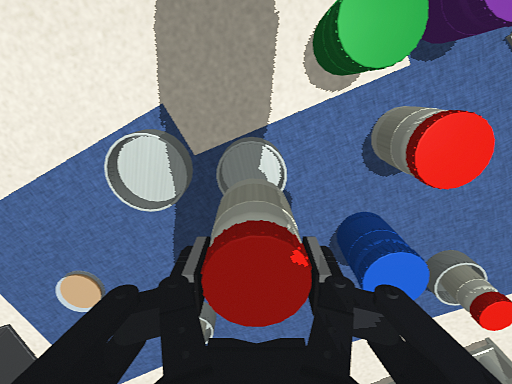

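The third pot's rim spans x 217–287 with its top edge at y 138. The largest pot's rim spans x 105–193 and y 132–211.

```bash
python3 - <<'E'
from workcell import *;from h import *
c=read_camera("wrist")
a=cast(c,(252,138),.03);b=cast(c,(252,200),.03);print("third",a+(b-a)/np.linalg.norm(b-a)*.038,[cast(c,(u,174),.03).round(4) for u in(217,287)])
print("largest",cast(c,(149,171.5),.03),[cast(c,(u,172),.03).round(4) for u in(105,193)],[cast(c,(149,v),.03).round(4) for v in(132,211)],get_state()["tcp_pos"])
E
```

```text
third [ 0.43769008 -0.16023949] [array([ 0.4223, -0.1944]), array([ 0.4537, -0.1264])]
largest [ 0.38945344 -0.25900194] [array([ 0.3702, -0.3019]), array([ 0.4096, -0.2167])] [array([ 0.3538, -0.2368]), array([ 0.4287, -0.2834])] [ 0.43927977 -0.15812173  0.17617543]
```

Request:
send_rows:
  increments:
    - {"dx": -0.05, "dy": -0.08, "dz": -1, "roll": 0, "claw": -0.3}
    - {"dx": -0.05, "dy": -0.08, "dz": -2.4, "roll": 0, "claw": -0.3}
    - {"dx": -0.05, "dy": -0.08, "dz": -3.6, "roll": 0, "claw": -0.3}
    - {"dx": -0.05, "dy": -0.08, "dz": -4.4, "roll": 0, "claw": -0.3}
    - {"dx": -0.05, "dy": -0.08, "dz": -4.6, "roll": 0, "claw": -0.3}

```text
clock: 19.5
tcp_pos: [0.4367, -0.1595, 0.06]
orientation: [-0.001, 0.215, 0.977, 0.0]
wrist_force: [-0.3, 0.5, -1.6]
finger_gap: 0.0511
grip_force: 42.2
```

Request:
send_rows:
  increments:
    - {"dx": 0, "dy": 0, "dz": -0.05, "roll": 0, "claw": -0.3}
    - {"dx": 0, "dy": 0, "dz": -0.1, "roll": 0, "claw": -0.3}
    - {"dx": 0, "dy": 0, "dz": -0.15, "roll": 0, "claw": -0.3}
    - {"dx": 0, "dy": 0, "dz": -0.2, "roll": 0, "claw": -0.3}
    - {"dx": 0, "dy": 0, "dz": -0.2, "roll": 0, "claw": -0.3}

```text
clock: 20.12
tcp_pos: [0.4386, -0.1606, 0.0584]
orientation: [0.002, 0.215, 0.977, -0.0]
wrist_force: [-2.8, 0.9, 10.9]
finger_gap: 0.0513
grip_force: 42.8
```

Request:
send_rows:
  increments:
    - {"dx": 0, "dy": 0, "dz": 0, "roll": 0, "claw": 0.3}
    - {"dx": 0, "dy": 0, "dz": 0, "roll": 0, "claw": 0.6}
    - {"dx": 0, "dy": 0, "dz": 0, "roll": 0, "claw": 1}
    - {"dx": 0, "dy": 0, "dz": 0, "roll": 0, "claw": 1}
    - {"dx": 0, "dy": 0, "dz": 0, "roll": 0, "claw": 1}
  grip_force: 50

```text
clock: 20.75
tcp_pos: [0.4374, -0.1599, 0.0562]
orientation: [-0.0, 0.215, 0.977, 0.0]
wrist_force: [-0.8, 0.7, -0.1]
finger_gap: 0.0851
grip_force: 0.0
```

Request:
send_rows:
  increments:
    - {"dx": 0, "dy": 0, "dz": 1, "roll": 0, "claw": 1}
    - {"dx": 0, "dy": 0, "dz": 3, "roll": 0, "claw": 1}
    - {"dx": 0, "dy": 0, "dz": 5, "roll": 0, "claw": 1}
    - {"dx": 0.5, "dy": 2, "dz": 5, "roll": 0, "claw": 1}
    - {"dx": 1, "dy": 4, "dz": 5, "roll": 0, "claw": 1}

```text
clock: 21.38
tcp_pos: [0.4633, -0.0596, 0.1823]
orientation: [0.001, 0.216, 0.976, 0.0]
wrist_force: [-0.2, -0.3, 0.2]
finger_gap: 0.0858
grip_force: 0.0
```

Request:
send_rows:
  increments:
    - {"dx": 0.43, "dy": 2, "dz": 0, "roll": 0, "claw": 1}
    - {"dx": 0.43, "dy": 2.6, "dz": 0, "roll": 0, "claw": 1}
    - {"dx": 0.43, "dy": 2.6, "dz": 0, "roll": 0, "claw": 1}
    - {"dx": 0.43, "dy": 2.6, "dz": -1, "roll": 0, "claw": 1}
    - {"dx": 0.43, "dy": 2.6, "dz": -2, "roll": 0, "claw": 1}

```text
clock: 22.0
tcp_pos: [0.4734, 0.0035, 0.131]
orientation: [0.001, 0.216, 0.976, -0.0]
wrist_force: [0.4, -1.1, -0.2]
finger_gap: 0.0852
grip_force: 0.0
```

Request:
send_rows:
  increments:
    - {"dx": 0, "dy": 0, "dz": -1, "roll": 0, "claw": 1}
    - {"dx": 0, "dy": 0, "dz": -2, "roll": 0, "claw": 1}
    - {"dx": 0, "dy": 0, "dz": -2.8, "roll": 0, "claw": 1}
    - {"dx": 0, "dy": 0, "dz": -3, "roll": 0, "claw": 1}
    - {"dx": 0, "dy": 0, "dz": -3, "roll": 0, "claw": 1}

```text
clock: 22.62
tcp_pos: [0.4732, 0.0041, 0.0564]
orientation: [-0.0, 0.215, 0.977, -0.0]
wrist_force: [0.2, 0.4, -1.4]
finger_gap: 0.0856
grip_force: 0.0
```

Request:
send_rows:
  increments:
    - {"dx": 0, "dy": 0, "dz": 0, "roll": 0, "claw": 0.6}
    - {"dx": 0, "dy": 0, "dz": 0, "roll": 0, "claw": 0.4}
    - {"dx": 0, "dy": 0, "dz": 0, "roll": 0, "claw": 0.2}
    - {"dx": 0, "dy": 0, "dz": 0, "roll": 0, "claw": 0}
    - {"dx": 0, "dy": 0, "dz": 0, "roll": 0, "claw": 0}

```text
clock: 23.25
tcp_pos: [0.474, 0.0044, 0.0575]
orientation: [0.001, 0.215, 0.977, -0.001]
wrist_force: [-2.0, -2.5, 6.3]
finger_gap: 0.0629
grip_force: 54.1
```

```bash
python3 look.py f
```

```text
[253.9 130.1] [ 13  13 137] [[0.6721, 0.016], [0.671, 0.016], [0.6695, 0.0159], [0.6681, 0.0158]]
[371.6 157.5] [10  8 67] [[0.6, -0.3204], [0.5992, -0.319], [0.5982, -0.317], [0.5972, -0.3151]]
[315.3 213.5] [ 18  18 251] [[0.4378, -0.1625], [0.4378, -0.1617], [0.4377, -0.1607], [0.4377, -0.1597]]
[0.47397648 0.00434254 0.05752148] 0.06275814820441886
```

View pics/fw.png

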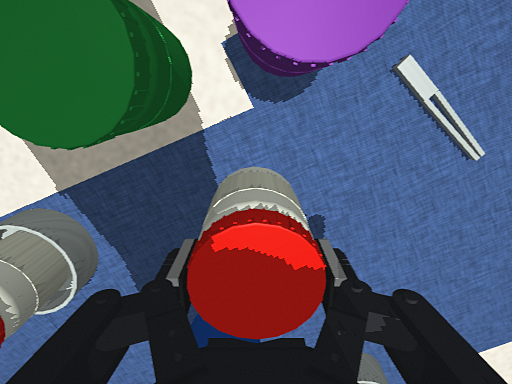

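The wrist view shows the largest jar centred in the grip at about (257,278). The third jar reads (0.438,-0.161), so it's centred in its pot. I'll carry the last one.

Request:
send_rows:
  increments:
    - {"dx": 0, "dy": 0, "dz": 0.6, "roll": 0, "claw": 0}
    - {"dx": 0, "dy": 0, "dz": 1.6, "roll": 0, "claw": 0}
    - {"dx": 0, "dy": 0, "dz": 3, "roll": 0, "claw": 0}
    - {"dx": 0, "dy": 0, "dz": 4.4, "roll": 0, "claw": 0}
    - {"dx": 0, "dy": 0, "dz": 5, "roll": 0, "claw": 0}

```text
clock: 23.98
tcp_pos: [0.474, 0.0051, 0.1831]
orientation: [0.001, 0.215, 0.977, 0.0]
wrist_force: [1.1, -0.1, -3.4]
finger_gap: 0.0628
grip_force: 55.6
```

Request:
send_rows:
  increments:
    - {"dx": -0.2, "dy": -0.6, "dz": 0, "roll": 0, "claw": 0}
    - {"dx": -0.6, "dy": -1.8, "dz": 0, "roll": 0, "claw": 0}
    - {"dx": -1, "dy": -3.1, "dz": 0, "roll": 0, "claw": 0}
    - {"dx": -1.4, "dy": -4.4, "dz": 0, "roll": 0, "claw": 0}
    - {"dx": -1.8, "dy": -5.7, "dz": 0, "roll": 0, "claw": 0}

```text
clock: 24.6
tcp_pos: [0.4262, -0.1385, 0.1794]
orientation: [-0.002, 0.215, 0.977, 0.0]
wrist_force: [-0.5, -0.1, -2.8]
finger_gap: 0.0627
grip_force: 55.8
```

Request:
send_rows:
  increments:
    - {"dx": -0.4, "dy": -1.3, "dz": 0, "roll": 0, "claw": 0}
    - {"dx": -0.8, "dy": -2.6, "dz": 0, "roll": 0, "claw": 0}
    - {"dx": -1.2, "dy": -3.8, "dz": 0, "roll": 0, "claw": 0}
    - {"dx": -1.5, "dy": -4.6, "dz": 0, "roll": 0, "claw": 0}
    - {"dx": -1.55, "dy": -4.9, "dz": 0, "roll": 0, "claw": 0}

```text
clock: 25.22
tcp_pos: [0.3878, -0.2607, 0.1796]
orientation: [-0.001, 0.216, 0.976, 0.001]
wrist_force: [-0.8, 1.8, -3.7]
finger_gap: 0.0631
grip_force: 56.0
```

Request:
send_rows:
  increments:
    - {"dx": 0, "dy": 0, "dz": 0, "roll": 0, "claw": 0}
    - {"dx": 0, "dy": 0, "dz": 0, "roll": 0, "claw": 0}
    - {"dx": 0, "dy": 0, "dz": -0.5, "roll": 0, "claw": 0}
    - {"dx": 0, "dy": 0, "dz": -1, "roll": 0, "claw": 0}
    - {"dx": 0, "dy": 0, "dz": -1, "roll": 0, "claw": 0}

```text
clock: 25.85
tcp_pos: [0.3886, -0.2587, 0.1547]
orientation: [-0.001, 0.214, 0.977, 0.001]
wrist_force: [0.3, -0.0, -3.0]
finger_gap: 0.0631
grip_force: 56.0
```

Request:
send_rows:
  increments:
    - {"dx": 0.03, "dy": 0, "dz": -1, "roll": 0, "claw": 0}
    - {"dx": 0.03, "dy": 0, "dz": -2, "roll": 0, "claw": 0}
    - {"dx": 0.03, "dy": 0, "dz": -3, "roll": 0, "claw": 0}
    - {"dx": 0.03, "dy": 0, "dz": -3.5, "roll": 0, "claw": 0}
    - {"dx": 0.03, "dy": 0, "dz": -3.6, "roll": 0, "claw": 0}

```text
clock: 26.48
tcp_pos: [0.3899, -0.2597, 0.0658]
orientation: [-0.001, 0.215, 0.977, 0.0]
wrist_force: [0.1, -0.3, -3.1]
finger_gap: 0.0628
grip_force: 56.0
```

Request:
send_rows:
  increments:
    - {"dx": 0, "dy": 0, "dz": -0.05, "roll": 0, "claw": 0}
    - {"dx": 0, "dy": 0, "dz": -0.1, "roll": 0, "claw": 0}
    - {"dx": 0, "dy": 0, "dz": -0.15, "roll": 0, "claw": 0}
    - {"dx": 0, "dy": 0, "dz": -0.2, "roll": 0, "claw": 0}
    - {"dx": 0, "dy": 0, "dz": -0.2, "roll": 0, "claw": 0}

```text
clock: 27.1
tcp_pos: [0.391, -0.2607, 0.0635]
orientation: [0.001, 0.215, 0.977, -0.001]
wrist_force: [-3.4, 3.3, 12.7]
finger_gap: 0.0631
grip_force: 57.4
```

Request:
send_rows:
  increments:
    - {"dx": 0, "dy": 0, "dz": 0, "roll": 0, "claw": 0.5}
    - {"dx": 0, "dy": 0, "dz": 0, "roll": 0, "claw": 0.7}
    - {"dx": 0, "dy": 0, "dz": 0, "roll": 0, "claw": 1}
    - {"dx": 0, "dy": 0, "dz": 0, "roll": 0, "claw": 1}
    - {"dx": 0, "dy": 0, "dz": 0, "roll": 0, "claw": 1}

```text
clock: 27.72
tcp_pos: [0.3901, -0.2599, 0.0612]
orientation: [-0.0, 0.215, 0.977, 0.0]
wrist_force: [0.0, 0.6, 0.4]
finger_gap: 0.0853
grip_force: 0.0
```

Request:
send_rows:
  increments:
    - {"dx": 0, "dy": 0, "dz": 1, "roll": 0, "claw": 1}
    - {"dx": 0, "dy": 0, "dz": 3, "roll": 0, "claw": 1}
    - {"dx": 0, "dy": 0, "dz": 5, "roll": 0, "claw": 1}
    - {"dx": 0, "dy": -1.5, "dz": 6, "roll": 0, "claw": 1}
    - {"dx": 0, "dy": -3.5, "dz": 6, "roll": 0, "claw": 1}

```text
clock: 28.35
tcp_pos: [0.3915, -0.3488, 0.2145]
orientation: [0.002, 0.214, 0.977, -0.002]
wrist_force: [0.4, -1.0, 0.4]
finger_gap: 0.0852
grip_force: 0.0
```

Request:
send_rows:
  increments:
    - {"dx": 0, "dy": -2, "dz": 0, "roll": 0, "claw": 1}
    - {"dx": 0, "dy": -3, "dz": 0, "roll": 0, "claw": 1}
    - {"dx": 0, "dy": -4, "dz": 0, "roll": 0, "claw": 1}
    - {"dx": 0, "dy": -4, "dz": 0, "roll": 0, "claw": 1}
    - {"dx": 0, "dy": -4, "dz": 0, "roll": 0, "claw": 1}

```text
clock: 28.98
tcp_pos: [0.39, -0.4467, 0.211]
orientation: [-0.0, 0.215, 0.977, 0.001]
wrist_force: [-0.0, 0.3, -0.1]
finger_gap: 0.0852
grip_force: 0.0
```

```bash
python3 look.py g
```

```text
[253.8 130.1] [ 13  13 133] [[0.6719, 0.0162], [0.6708, 0.0162], [0.6694, 0.0161], [0.668, 0.016]]
[371.5 157.5] [10  8 66] [[0.6, -0.3202], [0.5993, -0.3188], [0.5983, -0.3168], [0.5973, -0.3149]]
[315.3 213.5] [ 18  18 249] [[0.4376, -0.1624], [0.4376, -0.1617], [0.4375, -0.1607], [0.4375, -0.1596]]
[351.2 231.7] [ 24  23 415] [[0.3885, -0.2642], [0.3887, -0.263], [0.3889, -0.2614], [0.3892, -0.2598]]
[ 0.39026573 -0.44639628  0.21135723] 0.08529382418541837
```

View pics/g.png

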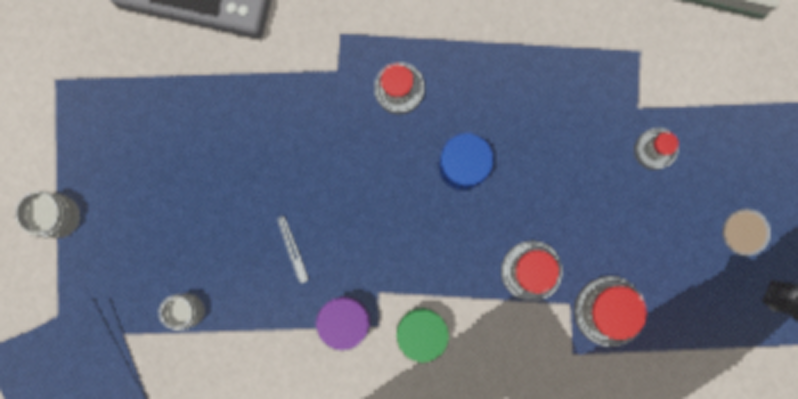

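All four lidded jars stand inside their pots in the crop, with lids at about (397,80), (666,144), (537,271) and (618,312). Each lid position is within about 2 mm of its pot's centre. The open jars at (45,214) and (180,311) haven't moved, and the gripper is clear of everything.

```bash
python3 -c "from workcell import *;print(hand_in())"
```

```text
the job is handed in; nothing more can be done
None
```

The job is handed in: by the final top view, all four lidded jars stand upright in the pots of their own size (within about 2 mm of centre) and both open jars are where they started; `hand_in()` returned no verdict.

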